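# Put the pantry jars and tins back in their keepers

## Task

The two jars and two tins have been left about the cellar worktop. Put each one back, upright and flat on the floor of the wooden keeper tray that has its shape and size: wide jar in the large round one, slim jar in the small round one, square tin in the square one, oblong tin in the oblong one. Set them down rather than dropping them, and leave the small green glass and the white egg cup standing where they are.

Things in the scene. Friction and masses are not known exactly. Their poses are not given: they have to be found in the camera images.
- big_jar: Wide round preserve jar of amber glass with paper band and steel lid, straight-sided, diameter 64 mm, height 80 mm (the lid, also 64 mm wide, is the top 16 mm; just below it the glass narrows a little over 5 mm). Loose, stands upright, 110 to 460 g. Origin: centre of its underside; z up.
- slim_jar: Slim round jar of amber glass with paper band and steel lid, straight-sided, diameter 44 mm, height 78 mm (the lid, also 44 mm wide, is the top 16 mm; just below it the glass narrows a little over 5 mm). Loose, stands upright, 110 to 460 g. Origin: centre of its underside; z up.
- square_tin: Plain metal storage tin with square base, 58 x 58 mm, height 72 mm. Its x and y axes are square to its sides. Loose, stands upright, 110 to 460 g. Origin: centre of its underside; z up.
- oblong_tin: Low plain metal tin, 54 mm along its x, 96 mm along its y, height 42 mm. Loose, stands upright, 110 to 460 g. Origin: centre of its underside; z up.
- big_round_keeper: Fixed to the worktop, in plain pale wood: a shallow tray with a 4 mm floor and a rim 6 mm thick that reaches 14 mm above the table. Round, inside diameter 80 mm, outside 92 mm: the larger of the two round ones, for the wide jar. Origin: centre of its underside, on the table; z up.
- small_round_keeper: Fixed to the worktop, in plain pale wood: a shallow tray with a 4 mm floor and a rim 6 mm thick that reaches 14 mm above the table. Round, inside diameter 60 mm, outside 72 mm: the smaller of the two round ones, for the slim jar. Origin: centre of its underside, on the table; z up.
- square_keeper: Fixed to the worktop, in plain pale wood: a shallow tray with a 4 mm floor and a rim 6 mm thick that reaches 14 mm above the table. Square, inside 74 x 74 mm, outside 86 x 86 mm, for the square tin; x and y axes square to its sides. Origin: centre of its underside, on the table; z up.
- oblong_keeper: Fixed to the worktop, in plain pale wood: a shallow tray with a 4 mm floor and a rim 6 mm thick that reaches 14 mm above the table. Oblong, inside 70 mm along its x and 112 mm along its y, outside 82 x 124 mm, for the oblong tin. Origin: centre of its underside, on the table; z up.
- small_glass: Small open glass of green glass, rim diameter 44 mm, height 50 mm, 70 g, standing loose among the containers; to be left alone. Origin: centre of its underside.
- egg_cup: White ceramic egg cup, widest diameter 42 mm, height 46 mm, 70 g, standing loose among the containers; to be left alone. Origin: centre of its underside. (A loose cork bung, 40 mm wide and 30 mm high, not listed, stands about in the same way. The jars, bottle, crate, bowl and pot at the table's back and sides are out of the way.)
There are look-alikes about, which are no part of the job. Leave any purple look-alike of the square_tin alone.

How it is judged:
At the end, for the whole second after the job is handed in: Each jar and tin stands upright (within 0.12 rad) and at rest on the floor of its own keeper (underside 0 to 9 mm above the keeper's underside, centre within 15 mm of the keeper's centre), released; the glass and the egg cup still stand within 30 mm of where they were (horizontal distance between big_jar and big_round_keeper below 0.015 m and z of big_jar in the frame of big_round_keeper between 0 and 0.009 m and angle between each of big_jar, slim_jar, square_tin, oblong_tin's own z axis and vertical below 0.12 rad and linear speed of each of big_jar, slim_jar, square_tin, oblong_tin below 0.02 m/s and contact force between the fingers and big_jar below 0.1 N and horizontal distance between slim_jar and small_round_keeper below 0.015 m and z of slim_jar in the frame of small_round_keeper between 0 and 0.009 m and contact force between the fingers and slim_jar below 0.1 N and horizontal distance between square_tin and square_keeper below 0.015 m and z of square_tin in the frame of square_keeper between 0 and 0.009 m and contact force between the fingers and square_tin below 0.1 N and horizontal distance between oblong_tin and oblong_keeper below 0.015 m and z of oblong_tin in the frame of oblong_keeper between 0 and 0.009 m and contact force between the fingers and oblong_tin below 0.1 N and distance of each of small_glass, egg_cup from where it was at the start of the episode below 0.03 m and angle between each of small_glass, egg_cup's own z axis and vertical below 0.3 rad); the robot touches nothing.
It fails at once if a jar or tin is let go, dropped or thrown with its underside more than 40 mm above the table ((height (world z) of big_jar above 0.04 m and contact force between the fingers and big_jar below 0.001 N) or (height (world z) of slim_jar above 0.04 m and contact force between the fingers and slim_jar below 0.001 N) or (height (world z) of square_tin above 0.04 m and contact force between the fingers and square_tin below 0.001 N) or (height (world z) of oblong_tin above 0.04 m and contact force between the fingers and oblong_tin below 0.001 N)).
It fails at once if the small glass or the egg cup is shifted by more than 30 mm or knocked over (distance of any of small_glass, egg_cup from where it was at the start of the episode above 0.03 m or angle between any of small_glass, egg_cup's own z axis and vertical above 0.5 rad).
It also fails if it takes over 96 s, if anything falls off the work surface, if the arm or the gripper's body presses on something with over 40 N, if the wrist force passes 120 N, or if a joint passes its speed limit or range.

## Robot

A 6-joint arm with a two-finger parallel gripper is mounted at the origin on the work surface. World frame = base frame: x ahead of the robot, y to its left, z up, the work surface at z = 0. Lengths are in m, angles in rad, forces in N, time in s.
With the tool pointing down it reaches from about 0.325 to 0.9 m from the base axis. Payload 6.1 kg.
Tool frame: the origin (TCP) lies on the centre line of the jaws, within the pads' length; the fingertips stand 22 mm ahead of it and the grasp point (between the pads) lies 3 mm ahead of it; z points along the fingers, y is the direction in which the jaws open and shut (so a half turn about z gives the same grasp; the last joint's range is limited). The gripper opens to 87 mm and grips with 3 to 60 N. Pads are 19 mm wide; open, the fingers measure 117 mm over their backs; the gripper's body (75 mm by 190 mm) begins 51 mm behind the grasp point.
Start: joints at [-1.259, 0.22, 1.526, -0, 1.395, -0.126], TCP at [0.265, -0.566, 0.245] pointing down, gripper open.
Joint ranges: [-2.98, 2.98], [-0.91, 2.08], [0.09, 2.57], [-1.24, 4.39], [0.2, 2.65], [-2.68, 2.68]. Speed limits (rad/s): [2.57, 2.57, 3.01, 3.14, 3.14, 3.14].

## Interface

Orientations are given as a unit quaternion [w, x, y, z].
In Python, from cell import bot gives the robot as it stands.
- The arm moves only by the tool play_rows, never from a script. Its argument "series" is a list of rows, each a list of 3 entries, a list of its own where there are three numbers: the shift along the world's x, y, z in m, then the turn, a rotation vector about the world's x, y, z in degrees, then the opening, from 0 (shut) to 1 (fully open). A call has 1 to 5 rows; each row shifts and turns the commanded pose from where the row before left it; what a row does not reach is not made up. A row lasts 1/10 s, in which the tool goes at most 50 mm and 8.59 degrees, less where a joint would pass 70% of its speed; a pose out of reach is approached as far as the arm can. A call is refused whole if a number of a shift passes 0.05 or a number of a turn 8.59, either way. A call with a gripper value outside its range is refused whole. The fingers move at their own pace and stop on an object; "force" is the grip in N (left out, the last holds). Time passes only in rows, so rows that do not move let the fingers close. It gives the time, the measured TCP pose, the force and the opening at its end, in the units of the state.
- bot.state(): the state, without advancing time (a new reading comes with each control period).
- bot.snapshot(name): name is "side" or "top" or "wrist"; returns a dict with "frame" (480x640x3 uint8, blue, green, red), "fx", "fy", "cx", "cy" (pixels), "world_to_cam" (4x4, takes a point from world to camera coordinates). Camera axes: x right, y up, looking along -z (the intrinsics and any distortion apply to the point x, -y, -z); pixel columns grow to the right and rows downward; lengths in m; the calibration is good to about 2 mm. A picture is of the moment at which its call begins. There is no depth.
- bot.hand_in(): hands the job in, once; it reports no verdict.
The state is a dict: "clock": time; "joint_pos": joint angles; "qd": joint speeds; "joint_efforts": joint torques, N m; "tcp_pos": TCP position; "tool_rot": TCP orientation; "ft_force": force on the tool from outside, world axes, zero at the start; "wrist_torque": the same for the moment, N m; "finger_gap": opening from 0.0 (shut) to 1.0 (fully open).
Only numpy, scipy, OpenCV 4.12 (cv2) and the standard library are available. Lean on these libraries where they do the work, as an engineer would, in place of code of your own. Each camera call takes 0.05 s, during which the arm holds its last target. There are 200 camera calls.

## Working session

There is one attempt and no reset: what is moved stays moved. The work goes in short steps, Python scripts to look and compute and a tool call to move; the robot and the scene stay as the last step left them, time stands still between calls to the robot, and variables do not carry over. Pictures are saved under pics/ and viewed, about 12 in all and at most 16, crops included, and the job is handed in when it is done.

Besides the shell and the picture viewer there is one more tool, called after ">>>" by a JSON object that holds its "op" and its "data", one argument or row to a line. play_rows: Moves the arm, as the interface text tells. Its arguments: {"type":"object","properties":{"series":{"type":"array"},"force":{"type":"number"}},"required":["series"]}

```bash
mkdir -p pics; ls; python3 - <<'E'
from cell import bot
import cv2
print(bot.state())
for n in("top","side"):
    s=bot.snapshot(n); cv2.imwrite(f"pics/{n}0.png",s["frame"]); print(n,s["fx"],s["fy"],s["cx"],s["cy"],s["world_to_cam"],[k for k in s])
E
```

```text
pics
{'clock': 0.0, 'joint_pos': array([-1.25911359e+00,  2.21202274e-01,  1.52759645e+00,  9.48297071e-06,
        1.39469473e+00, -1.26081947e-01]), 'qd': array([-0.00120885, -0.00049128,  0.00163783, -0.00074031,  0.00053893,
        0.00052728]), 'joint_efforts': array([ 3.58184104e-05, -4.94612861e+01, -3.87376177e+01,  7.00023095e-02,
        5.72692556e-02, -1.44995997e-04]), 'tcp_pos': array([ 0.26478125, -0.56551356,  0.24345975]), 'tool_rot': array([-9.46744883e-04,  9.76140486e-01,  2.17137856e-01, -8.34238502e-05]), 'ft_force': array([-0.59743802, -0.26423209, -0.33854057]), 'wrist_torque': array([ 0.01925735, -0.0186722 , -0.0290761 ]), 'finger_gap': 0.9991219020668738}
top 602.7466168149731 602.7466168149731 318.9177683254717 246.78310408267913 [[-0.01350897 -0.99970441 -0.02021367 -0.04062429]
 [ 0.99730341 -0.01492939  0.07185419 -0.55311069]
 [-0.07213473 -0.01918848  0.9972103  -1.31916969]
 [ 0.          0.          0.          1.        ]] ['frame', 'fx', 'fy', 'cx', 'cy', 'world_to_cam']
side 451.7422361442499 451.7422361442499 312.6990433036362 237.0060435839109 [[-0.96240506 -0.27087917 -0.02002426  0.52454145]
 [ 0.13837859 -0.55240989  0.82200649 -0.12803605]
 [-0.23372604  0.78833228  0.56912596 -0.77028878]
 [ 0.          0.          0.          1.        ]] ['frame', 'fx', 'fy', 'cx', 'cy', 'world_to_cam']
```

View pics/top0.png

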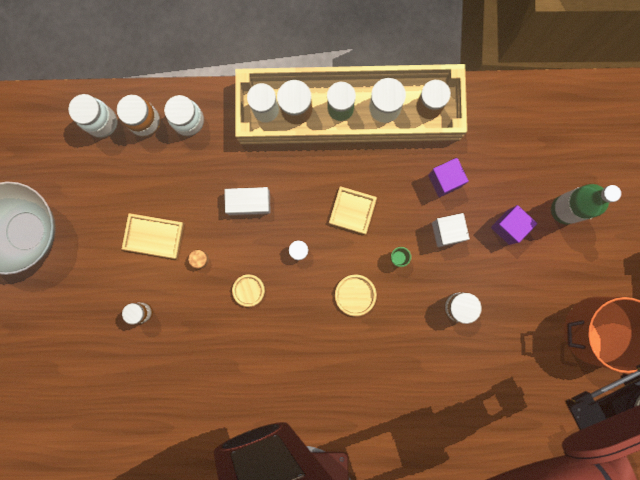

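View pics/side0.png

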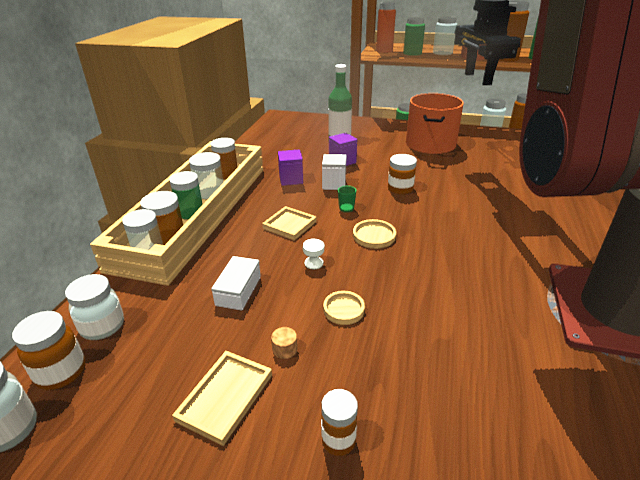

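Top view: the slim jar's lid is at (133,314), the wide jar's at (465,308), the white square tin at (452,230) and the white oblong tin at (247,201). The keepers are oblong (153,236), small round (248,291), square (353,211) and large round (356,295). The glass is at (401,258), the egg cup at (298,250) and the cork at (197,259).

What could be confused:
- **Square tin:** two purple boxes at (449,176) and (516,225). I choose the plain one at (452,230).
- **Jars:** the shelf and crate jars at (95,115), (138,115), (184,115) and (262–436,100). I choose the loose amber ones.

I'll check with one enlarged crop.

```bash
python3 - <<'E'
import cv2
f=cv2.imread("pics/top0.png")
c=cv2.resize(f[150:350,100:500],None,fx=2,fy=2,interpolation=cv2.INTER_CUBIC)
cv2.imwrite("pics/crop0.png",c)
g=f.astype(int); 
import numpy as np
white=((g.min(2)>140)&(g.max(2)-g.min(2)<40)).astype('uint8')
wood=((g[...,2]>170)&(g[...,1]>140)&(g[...,0]<190)&(g[...,2]-g[...,0]>50)).astype('uint8')
for nm,m in(("white",white),("wood",wood)):
    m[:150]=0;m[340:]=0
    cs,_=cv2.findContours(m,cv2.RETR_EXTERNAL,cv2.CHAIN_APPROX_NONE)
    for k in cs:
        if cv2.contourArea(k)>80:
            print(nm,cv2.contourArea(k),[np.round(v,1) for v in cv2.minAreaRect(k)],np.round(cv2.minEnclosingCircle(k)[0],1))
E
```

```text
white 307.0 [array([132., 313.]), array([19.8, 19.8]), np.float64(45.0)] [132.1 313.1]
white 689.5 [array([465.5, 308. ]), array([30., 29.]), np.float64(90.0)] [465.5 307.9]
white 269.5 [array([298., 250.]), array([18., 18.]), np.float64(90.0)] [298.  249.7]
white 699.5 [array([452.9, 228.5]), array([27.4, 27.4]), np.float64(77.5)] [453. 228.]
white 1001.5 [array([246.5, 199.7]), array([24.4, 43.7]), np.float64(88.2)] [246.  199.5]
white 200.5 [array([612., 193.]), array([16., 16.]), np.float64(90.0)] [612.2 192.8]
white 3085.0 [array([ 26. , 227.5]), array([91., 52.]), np.float64(90.0)] [  8.5 227.6]
wood 1305.5 [array([355.3, 294.8]), array([41. , 40.3]), np.float64(45.0)] [355.3 294.8]
wood 778.0 [array([248., 290.]), array([31.1, 32.5]), np.float64(45.0)] [248. 290.]
wood 218.5 [array([197.2, 258.2]), array([16.3, 17. ]), np.float64(45.0)] [197.2 258.5]
wood 1970.0 [array([151.8, 235.4]), array([56., 37.]), np.float64(9.9)] [152. 235.]
wood 1455.0 [array([352.5, 209.7]), array([39.4, 39. ]), np.float64(16.5)] [352.5 209.5]
```

View pics/crop0.png

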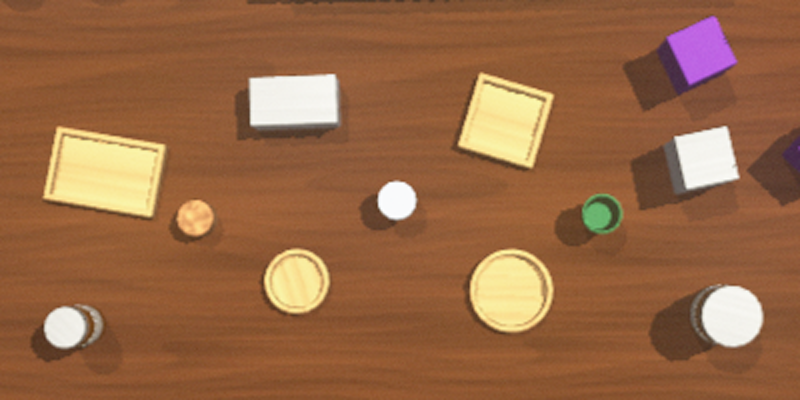

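The crop confirms the choices: white oblong tin (294,101), white square tin (704,158) with the purple box apart at (700,52), jar lids at (66,327) and (731,316). Next I turn these pixels into positions.

```bash
cat > h.py <<'E'
import numpy as np, cv2
from cell import bot
def ray(s,u,v,z):
    T=s["world_to_cam"]; R,t=T[:3,:3],T[:3,3]
    c=-R.T@t; d=R.T@np.array([(u-s["cx"])/s["fx"],-(v-s["cy"])/s["fy"],-1])
    return c+d*(z-c[2])/d[2]
def pix(s,p):
    q=s["world_to_cam"]@np.array([*p,1.]); return s["cx"]+s["fx"]*q[0]/-q[2], s["cy"]-s["fy"]*q[1]/-q[2]
def st():
    b=bot.state(); w,x,y,z=b["tool_rot"]
    from scipy.spatial.transform import Rotation as Ro
    R=Ro.from_quat([x,y,z,w]).as_matrix()
    print("t",round(b["clock"],2),"tcp",b["tcp_pos"].round(4),"jaw yaw",np.degrees(np.arctan2(R[1,1],R[0,1])).round(1),"z",R[:,2].round(3),"gap",round(b["finger_gap"]*87,1),"F",b["ft_force"].round(1),"j",b["joint_pos"].round(2))
E
python3 - <<'E'
from h import *
s=bot.snapshot("top")
P=dict(slim=(132.3,313.3,.078),big=(465.5,308,.080),sq=(452.5,229.3,.072),obl=(247,200.5,.042),bigK=(355.4,294.9,.014),smallK=(248.2,290.3,.014),oblK=(152.3,235.6,.014),sqK=(352.8,210.1,.014),glass=(401,257,.05),egg=(298.3,250,.046),cork=(197.5,258.7,.03))
for k,(u,v,z) in P.items(): print(k,ray(s,u,v,z)[:2].round(4))
def edge(n,pts,z):
    w=[ray(s,100+a/2,150+b/2,z)[:2] for a,b in pts]
    for i in range(4):
        d=w[(i+1)%4]-w[i]; print(n,w[i].round(3),"len",np.linalg.norm(d).round(4),"ang",np.degrees(np.arctan2(d[1],d[0])).round(1))
edge("oblK",[(57,127),(165,145),(152,217),(44,200)],.014)
edge("sqK",[(481,73),(553,94),(531,168),(459,147)],.014)
edge("sq",[(668,136),(728,127),(738,181),(677,193)],.072)
edge("obl",[(250,77),(338,74),(339,123),(250,127)],.042)
st()
E
```

```text
slim [0.4128 0.348 ]
big [ 0.415 -0.355]
sq [ 0.5817 -0.3344]
obl [0.6553 0.108 ]
bigK [ 0.4448 -0.1277]
smallK [0.4582 0.1102]
oblK [0.5837 0.3255]
sqK [ 0.634  -0.1253]
glass [ 0.5255 -0.2262]
egg [ 0.5442 -0.004 ]
cork [0.5293 0.2199]
oblK [0.634 0.38 ] len 0.1243 ang -100.3
oblK [0.612 0.257] len 0.0821 ang 169.9
oblK [0.531 0.272] len 0.1236 ang 80.3
oblK [0.552 0.394] len 0.0834 ang -9.6
sqK [ 0.688 -0.099] len 0.084 ang -107.4
sqK [ 0.663 -0.179] len 0.0868 ang 162.5
sqK [ 0.58  -0.153] len 0.0837 ang 72.8
sqK [ 0.605 -0.073] len 0.087 ang -17.3
sq [ 0.607 -0.296] len 0.0645 ang -82.3
sq [ 0.615 -0.36 ] len 0.0586 ang -171.4
sq [ 0.557 -0.369] len 0.066 ang 100.3
sq [ 0.545 -0.304] len 0.0616 ang 7.3
obl [0.683 0.157] len 0.0973 ang -89.0
obl [0.685 0.059] len 0.0544 ang -179.3
obl [0.63  0.059] len 0.0981 ang 91.7
obl [0.627 0.157] len 0.0555 ang -0.1
t 0.15 tcp [ 0.2648 -0.5656  0.2437] jaw yaw -64.9 z [-0.     0.001 -1.   ] gap 87.0 F [ 0.3  0.6 -1.3] j [-1.26  0.22  1.53  0.    1.39 -0.13]
```

>>> {"op": "play_rows", "data": {
  "series": [
    [[0.03, 0.042, 0], [0, 0, 0], 1],
    [[0.03, 0.042, 0], [0, 0, 0], 1],
    [[0.03, 0.042, 0], [0, 0, 0], 1],
    [[0.03, 0.042, 0], [0, 0, 0], 1],
    [[0.03, 0.042, 0], [0, 0, 0], 1]
  ],
  "force": 30
}}

```text
clock: 0.65
tcp_pos: [0.4109, -0.3608, 0.2443]
tool_rot: [-0.0, 0.976, 0.217, 0.0]
ft_force: [0.6, -0.4, -0.0]
finger_gap: 1.001
```

```bash
cat > w.py <<'E'
import sys
from h import *
# w.py name  "x,y,z ..." : wrist picture with expected points marked
s=bot.snapshot("wrist"); f=s["frame"].copy(); st()
for a in sys.argv[2:]:
    p=[float(q) for q in a.split(",")]; u,v=pix(s,p); print(a,"->",round(u),round(v))
    cv2.drawMarker(f,(int(u),int(v)),(0,0,255),0,12,1)
cv2.imwrite(f"pics/{sys.argv[1]}.png",f); np.savez(f"pics/{sys.argv[1]}.npz",**s)
E
python3 w.py w1 .415,-.355,.08 .581,-.335,.072
```

```text
t 0.7 tcp [ 0.415  -0.3546  0.2443] jaw yaw -64.7 z [ 0.003  0.005 -1.   ] gap 86.9 F [ 3.7  3.9 -1.2] j [-0.85  0.03  1.73  0.01  1.38  0.27]
.415,-.355,.08 -> 319 218
.581,-.335,.072 -> 387 12
```

View pics/w1.png

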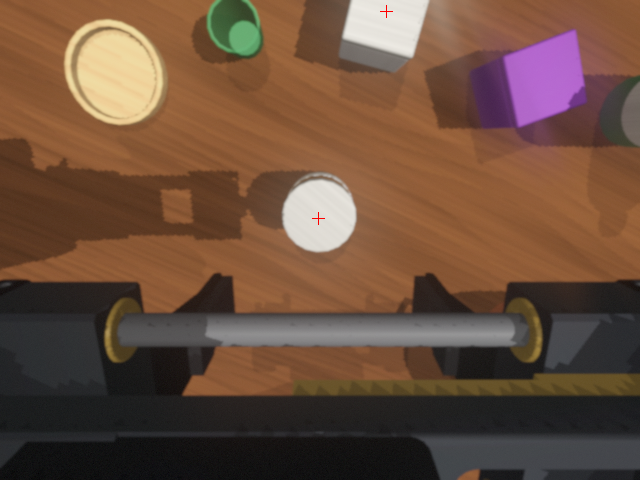

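The big jar's lid centre is at about (320,215), against a predicted (319,218), so it is about 1 mm off. I descend and grip.

>>> {"op": "play_rows", "data": {
  "series": [
    [[0, 0, -0.045], [0, 0, 0], 1],
    [[0, 0, -0.045], [0, 0, 0], 1],
    [[0, 0, -0.045], [0, 0, 0], 1],
    [[0, 0, -0.045], [0, 0, 0], 1],
    [[0, 0, -0.016], [0, 0, 0], 1]
  ]
}}

```text
clock: 1.2
tcp_pos: [0.4074, -0.3596, 0.0431]
tool_rot: [-0.004, 0.976, 0.217, -0.002]
ft_force: [-2.1, 0.1, 0.4]
finger_gap: 1.003
```

>>> {"op": "play_rows", "data": {
  "series": [
    [[0, 0, 0], [0, 0, 0], 1],
    [[0, 0, 0], [0, 0, 0], 0],
    [[0, 0, 0], [0, 0, 0], 0],
    [[0, 0, 0], [0, 0, 0], 0],
    [[0, 0, 0], [0, 0, 0], 0]
  ],
  "force": 30
}}

```text
clock: 1.7
tcp_pos: [0.4106, -0.3627, 0.0498]
tool_rot: [0.0, 0.976, 0.217, 0.0]
ft_force: [-1.6, 4.1, 8.2]
finger_gap: 0.726
```

>>> {"op": "play_rows", "data": {
  "series": [
    [[0, 0, 0], [0, 0, 0], 0],
    [[0, 0, 0], [0, 0, 0], 0],
    [[0, 0, 0], [0, 0, 0], 0]
  ]
}}

```text
clock: 2.0
tcp_pos: [0.4106, -0.3627, 0.0498]
tool_rot: [0.0, 0.976, 0.217, 0.0]
ft_force: [-2.3, 3.4, 6.7]
finger_gap: 0.726
```

>>> {"op": "play_rows", "data": {
  "series": [
    [[0, 0, 0.01], [0, 0, 0], 0],
    [[0, 0, 0.015], [0, 0, 0], 0],
    [[0, 0, 0], [0, 0, 0], 0],
    [[0, 0, 0], [0, 0, 0], 0]
  ]
}}

```text
clock: 2.4
tcp_pos: [0.4108, -0.3633, 0.0746]
tool_rot: [0.001, 0.976, 0.217, 0.001]
ft_force: [0.3, -0.3, -3.6]
finger_gap: 0.729
```

>>> {"op": "play_rows", "data": {
  "series": [
    [[0.005, 0.035, 0], [0, 0, 0], 0],
    [[0.005, 0.04, 0], [0, 0, 0], 0],
    [[0.005, 0.04, 0], [0, 0, 0], 0],
    [[0.005, 0.04, 0], [0, 0, 0], 0],
    [[0.005, 0.04, 0], [0, 0, 0], 0]
  ]
}}

```text
clock: 2.9
tcp_pos: [0.4349, -0.166, 0.0731]
tool_rot: [-0.0, 0.976, 0.217, -0.0]
ft_force: [1.0, 0.1, -3.8]
finger_gap: 0.724
```

>>> {"op": "play_rows", "data": {
  "series": [
    [[0.005, 0.03, 0], [0, 0, 0], 0],
    [[0, 0, 0], [0, 0, 0], 0],
    [[0, 0, 0], [0, 0, 0], 0]
  ]
}}

```text
clock: 3.2
tcp_pos: [0.4402, -0.1371, 0.0733]
tool_rot: [0.0, 0.976, 0.218, -0.0]
ft_force: [0.8, -0.3, -3.3]
finger_gap: 0.729
```

```bash
python3 w.py w2 .445,-.128,.014 .5255,-.226,.05
```

```text
t 3.25 tcp [ 0.4403 -0.1379  0.0735] jaw yaw -64.9 z [ 0.    -0.001 -1.   ] gap 63.0 F [-0.1 -0.3 -3.9] j [-0.47  0.03  2.08 -0.    1.03  0.66]
.445,-.128,.014 -> 312 254
.5255,-.226,.05 -> 577 215
```

View pics/w2.png

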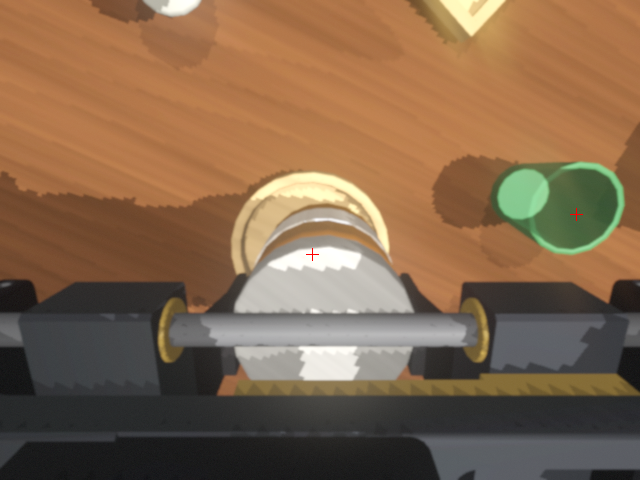

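```bash
python3 - <<'E'
from h import *
s=np.load("pics/w2.npz")
print(pix(s,(.4403,-.1379,.1037)),pix(s,(.4469,-.1348,.1037)), ray(s,323,235,.1037), "keeper", ray(s,311,172,.014), ray(s,232,250,.014),ray(s,390,250,.014))
E
```

```text
(np.float64(324.90700412950076), np.float64(359.0642702088828)) (np.float64(324.966949104733), np.float64(340.4331376158556)) [ 0.48034708 -0.11829196  0.1037    ] keeper [ 0.48741563 -0.10775549  0.014     ] [ 0.4276     -0.08514874  0.014     ] [ 0.46644673 -0.16756321  0.014     ]
```

```bash
python3 - <<'E'
from h import *
s=np.load("pics/w2.npz")
p=np.array([.906,.423])
for v,z,r in((235,.0877,.032),(235,.1037,.032),(207,.0235,.032),(180,.0235,.032)):
    q=ray(s,323,v,z)[:2]-r*p; print(v,z,(q-[.4403,-.1379])@p)
f=s["frame"][160:400,200:440]; cv2.imwrite("pics/c2.png",cv2.resize(f,None,fx=2.5,fy=2.5))
E
```

```text
235 0.0877 0.008194848275460619
235 0.1037 0.01258437219591043
207 0.0235 0.006003547347603422
180 0.0235 0.020265982848959408
```

View pics/c2.png

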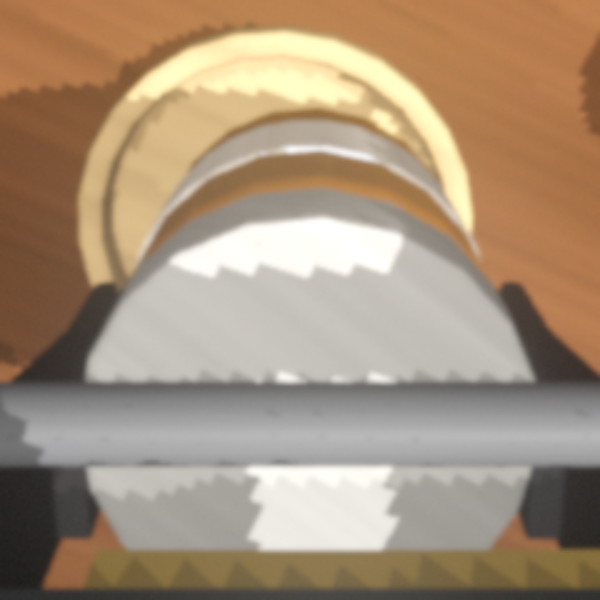

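The crop shows the jar's foot at v≈205, about 7 mm forward of the tool centre. The jar is therefore at about (0.4466,-0.1349), and I correct by (-0.0015,+0.007) and lower.

>>> {"op": "play_rows", "data": {
  "series": [
    [[-0.0015, 0.007, 0], [0, 0, 0], 0],
    [[0, 0, -0.008], [0, 0, 0], 0],
    [[0, 0, -0.007], [0, 0, 0], 0],
    [[0, 0, -0.004], [0, 0, 0], 0],
    [[0, 0, 0], [0, 0, 0], 0]
  ]
}}

```text
clock: 3.75
tcp_pos: [0.4385, -0.1309, 0.054]
tool_rot: [-0.0, 0.976, 0.217, -0.0]
ft_force: [0.0, 0.9, -3.3]
finger_gap: 0.728
```

>>> {"op": "play_rows", "data": {
  "series": [
    [[0, 0, 0], [0, 0, 0], 0],
    [[0, 0, 0], [0, 0, 0], 0]
  ]
}}

```text
clock: 3.95
tcp_pos: [0.4387, -0.1307, 0.0543]
tool_rot: [-0.0, 0.976, 0.217, -0.0]
ft_force: [-0.3, -0.3, -2.9]
finger_gap: 0.724
```

Weight is still carried, so there is about 0.5 mm to go. I lower 1 mm, release and rise.

>>> {"op": "play_rows", "data": {
  "series": [
    [[0, 0, -0.001], [0, 0, 0], 0],
    [[0, 0, 0], [0, 0, 0], 0],
    [[0, 0, 0], [0, 0, 0], 1],
    [[0, 0, 0], [0, 0, 0], 1],
    [[0, 0, 0], [0, 0, 0], 1]
  ]
}}

```text
clock: 4.45
tcp_pos: [0.4392, -0.1308, 0.0538]
tool_rot: [0.0, 0.976, 0.217, 0.0]
ft_force: [-0.3, -0.0, 1.2]
finger_gap: 0.915
```

>>> {"op": "play_rows", "data": {
  "series": [
    [[0, 0, 0.0], [0, 0, 0], 1],
    [[0, 0, 0.01], [0, 0, 0], 1],
    [[0, 0, 0.03], [0, 0, 0], 1],
    [[0, 0, 0.04], [0, 0, 0], 1],
    [[0, 0, 0.04], [0, 0, 0], 1]
  ]
}}

```text
clock: 4.95
tcp_pos: [0.4383, -0.1304, 0.1752]
tool_rot: [-0.0, 0.976, 0.217, -0.0]
ft_force: [0.7, -0.5, 0.2]
finger_gap: 0.999
```

>>> {"op": "play_rows", "data": {
  "series": [
    [[0.025, -0.035, 0.02], [0, 0, 8.5], 1],
    [[0.025, -0.035, 0], [0, 0, 8.5], 1],
    [[0.025, -0.035, 0], [0, 0, 8.5], 1],
    [[0.025, -0.035, 0], [0, 0, 8.5], 1],
    [[0.02, -0.035, 0], [0, 0, 8.5], 1]
  ]
}}

```text
clock: 5.45
tcp_pos: [0.56, -0.3071, 0.1944]
tool_rot: [0.0, 0.829, 0.559, 0.0]
ft_force: [0.2, 0.7, 0.8]
finger_gap: 0.998
```

>>> {"op": "play_rows", "data": {
  "series": [
    [[0.015, -0.02, 0], [0, 0, 8.5], 1],
    [[0, 0, 0], [0, 0, 8.5], 1],
    [[0, 0, 0], [0, 0, 8.5], 1],
    [[0, 0, 0], [0, 0, 5.5], 1],
    [[0, 0, 0], [0, 0, 0], 1]
  ]
}}

```text
clock: 5.95
tcp_pos: [0.5738, -0.3257, 0.1941]
tool_rot: [0.0, 0.652, 0.758, 0.0]
ft_force: [0.5, -0.3, 0.1]
finger_gap: 1.0
```

```bash
python3 w.py w3 .581,-.335,.072
```

```text
t 6.0 tcp [ 0.5738 -0.3256  0.1941] jaw yaw 8.5 z [ 0. -0. -1.] gap 86.8 F [-0.1 -0.  -0.9] j [-0.64  0.34  1.48  0.    1.32 -0.78]
.581,-.335,.072 -> 330 251
```

View pics/w3.png

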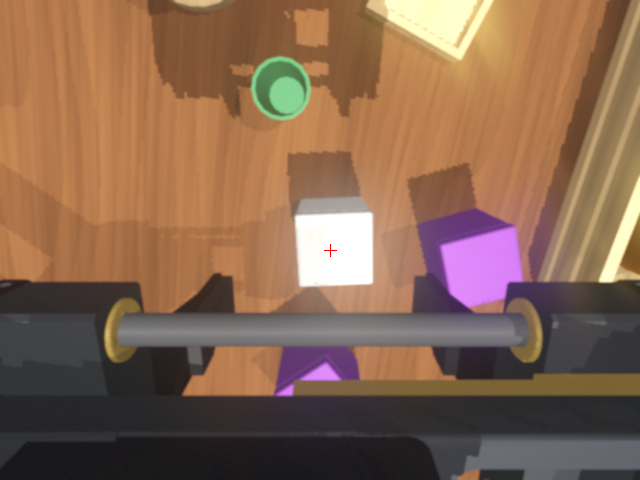

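The tin's top spans (296,213)–(373,286), centred at (334.5,249.5), and is square with the jaws. The purple box's near edge is at u≈420, so I use a slightly narrower opening.

```bash
python3 - <<'E'
from h import *
s=np.load("pics/w3.npz")
c=ray(s,334.5,249.5,.072); print(c, c-[.5738,-.3256,0])
print(ray(s,296,213,.072),ray(s,373,213,.072),ray(s,298,286,.072),ray(s,373,286,.072), "purple",ray(s,428,235,.072),ray(s,440,250,.072))
E
```

```text
[ 0.58409125 -0.33336564  0.072     ] [ 0.01029125 -0.00776564  0.072     ]
[ 0.55154697 -0.30977801  0.072     ] [ 0.60766364 -0.30123574  0.072     ] [ 0.56067472 -0.36715193  0.072     ] [ 0.61855448 -0.35834411  0.072     ] purple [ 0.65158635 -0.31156048  0.072     ] [ 0.66327819 -0.32171578  0.072     ]
```

>>> {"op": "play_rows", "data": {
  "series": [
    [[0.01, -0.008, 0], [0, 0, 0], 0.88],
    [[0, 0, -0.03], [0, 0, 0], 0.88],
    [[0, 0, -0.03], [0, 0, 0], 0.88],
    [[0, 0, -0.02], [0, 0, 0], 0.88],
    [[0, 0, 0], [0, 0, 0], 0.88]
  ]
}}

```text
clock: 6.5
tcp_pos: [0.5816, -0.3319, 0.1097]
tool_rot: [-0.003, 0.653, 0.757, -0.0]
ft_force: [-0.4, 0.1, -0.3]
finger_gap: 0.882
```

>>> {"op": "play_rows", "data": {
  "series": [
    [[0, 0, -0.025], [0, 0, 0], 0.88],
    [[0, 0, -0.025], [0, 0, 0], 0.88],
    [[0, 0, -0.021], [0, 0, 0], 0.88],
    [[0, 0, 0], [0, 0, 0], 0.88],
    [[0, 0, 0], [0, 0, 0], 0]
  ]
}}

```text
clock: 7.0
tcp_pos: [0.5844, -0.334, 0.044]
tool_rot: [0.001, 0.653, 0.758, 0.0]
ft_force: [0.3, -0.8, -0.5]
finger_gap: 0.843
```

>>> {"op": "play_rows", "data": {
  "series": [
    [[0, 0, 0], [0, 0, 0], 0],
    [[0, 0, 0], [0, 0, 0], 0],
    [[0, 0, 0], [0, 0, 0], 0],
    [[0, 0, 0], [0, 0, 0], 0],
    [[0, 0, 0], [0, 0, 0], 0]
  ]
}}

```text
clock: 7.5
tcp_pos: [0.5848, -0.3345, 0.0447]
tool_rot: [0.001, 0.652, 0.758, 0.0]
ft_force: [-0.2, 0.2, 6.7]
finger_gap: 0.67
```

>>> {"op": "play_rows", "data": {
  "series": [
    [[0, 0, 0.012], [0, 0, 0], 0],
    [[0, 0, 0.014], [0, 0, 0], 0],
    [[0, 0, 0], [0, 0, 0], 0],
    [[0.025, 0.01, 0], [0, 0, 0], 0],
    [[0.025, 0.03, 0], [0, 0, 0], 0]
  ]
}}

```text
clock: 8.0
tcp_pos: [0.6339, -0.2962, 0.0693]
tool_rot: [0.001, 0.654, 0.757, -0.0]
ft_force: [1.2, 0.5, -0.6]
finger_gap: 0.667
```

>>> {"op": "play_rows", "data": {
  "series": [
    [[0, 0.035, 0], [0, 0, -6], 0],
    [[0, 0.035, 0], [0, 0, -6], 0],
    [[0, 0.035, 0], [0, 0, -6], 0],
    [[0, 0.035, 0], [0, 0, -6], 0],
    [[0, 0.028, 0], [0, 0, -2], 0]
  ]
}}

```text
clock: 8.5
tcp_pos: [0.6335, -0.1235, 0.0685]
tool_rot: [-0.0, 0.807, 0.591, 0.0]
ft_force: [0.9, 0.3, -2.2]
finger_gap: 0.67
```

>>> {"op": "play_rows", "data": {
  "series": [
    [[0, 0, 0], [0, 0, 0], 0],
    [[0, 0, 0], [0, 0, 0], 0],
    [[0, 0, 0], [0, 0, 0], 0]
  ]
}}

```text
clock: 8.8
tcp_pos: [0.6339, -0.1265, 0.0687]
tool_rot: [0.0, 0.806, 0.592, 0.0]
ft_force: [1.0, -0.4, -2.1]
finger_gap: 0.667
```

```bash
python3 w.py w4 .634,-.1255,.014 .663,-.179,.014 .688,-.099,.014 .605,-.073,.014 .58,-.153,.014
```

```text
t 8.85 tcp [ 0.6339 -0.1268  0.0687] jaw yaw -17.5 z [ 0. -0. -1.] gap 58.3 F [ 0.5 -1.4 -1.8] j [-0.32  0.44  1.6  -0.    1.1  -0.01]
.634,-.1255,.014 -> 322 269
.663,-.179,.014 -> 394 335
.688,-.099,.014 -> 403 197
.605,-.073,.014 -> 242 197
.58,-.153,.014 -> 250 335
```

View pics/w4.png

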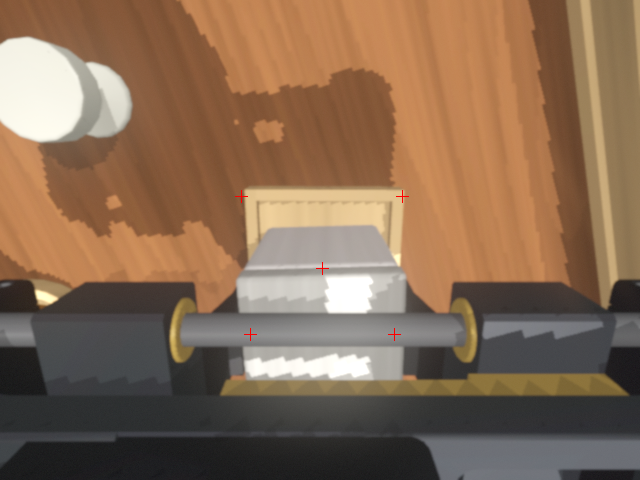

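```bash
python3 - <<'E'
from h import *
s=np.load("pics/w4.npz")
a=ray(s,246,189,.014)[:2];b=ray(s,404,189,.014)[:2]; d=(b-a)/np.linalg.norm(b-a); n=np.array([d[1],-d[0]])
print(a,b,np.linalg.norm(b-a),np.degrees(np.arctan2(*d[::-1])),"centre",(a+b)/2+.043*n)
# tin foot far edge
z=.0687-.0447
p,q=ray(s,265,226,z)[:2],ray(s,378,226,z)[:2]; print("tin",np.linalg.norm(p-q),(p+q)/2+.029*n)
z+=.072
p,q=ray(s,241,272,z)[:2],ray(s,405,272,z)[:2]; print("tin",np.linalg.norm(p-q),(p+q)/2+.029*n)
E
```

```text
[ 0.60860209 -0.06980798] [ 0.68966744 -0.09519327] 0.08494705832797447 -17.387739085900705 centre [ 0.63628479 -0.12353571]
tin 0.05927244551175843 [ 0.63330441 -0.12679975]
tin 0.05438978248488465 [ 0.63466063 -0.1249841 ]
```

Keeper corners are at (246,189) and (404,189), giving a centre of (0.636,-0.1235). The tin is at (0.634,-0.126), so I shift by (+0.002,+0.002) and lower 20 mm.

>>> {"op": "play_rows", "data": {
  "series": [
    [[0.002, 0.002, 0], [0, 0, 0], 0],
    [[0, 0, -0.008], [0, 0, 0], 0],
    [[0, 0, -0.007], [0, 0, 0], 0],
    [[0, 0, -0.005], [0, 0, 0], 0],
    [[0, 0, 0], [0, 0, 0], 0]
  ]
}}

```text
clock: 9.35
tcp_pos: [0.6357, -0.1239, 0.0503]
tool_rot: [-0.0, 0.806, 0.592, -0.0]
ft_force: [-7.5, 1.3, 14.2]
finger_gap: 0.669
```

>>> {"op": "play_rows", "data": {
  "series": [
    [[0, 0, -0.001], [0, 0, 0], 0],
    [[0, 0, 0], [0, 0, 0], 0]
  ]
}}

```text
clock: 9.55
tcp_pos: [0.6357, -0.1239, 0.0502]
tool_rot: [-0.0, 0.806, 0.592, -0.0]
ft_force: [-9.6, 2.1, 19.8]
finger_gap: 0.666
```

>>> {"op": "play_rows", "data": {
  "series": [
    [[0, 0, 0], [0, 0, 0], 1],
    [[0, 0, 0], [0, 0, 0], 1],
    [[0, 0, 0], [0, 0, 0], 1],
    [[0, 0, 0], [0, 0, 0], 1],
    [[0, 0, 0.01], [0, 0, 0], 1]
  ]
}}

```text
clock: 10.05
tcp_pos: [0.6342, -0.1232, 0.0557]
tool_rot: [-0.002, 0.806, 0.592, -0.001]
ft_force: [0.2, -0.2, -0.1]
finger_gap: 0.977
```

>>> {"op": "play_rows", "data": {
  "series": [
    [[0, 0, 0.03], [0, 0, 0], 1],
    [[0, 0, 0.04], [0, 0, 0], 1],
    [[0, 0, 0.04], [0, 0, 0], 1],
    [[0, 0.03, 0.02], [0, 0, 6], 1],
    [[0, 0.04, 0], [0, 0, 6], 1]
  ]
}}

```text
clock: 10.55
tcp_pos: [0.6387, -0.0552, 0.1937]
tool_rot: [0.004, 0.739, 0.673, 0.003]
ft_force: [1.0, 0.8, -0.4]
finger_gap: 1.0
```

>>> {"op": "play_rows", "data": {
  "series": [
    [[0, 0.04, 0], [0, 0, 6], 1],
    [[0, 0.04, 0], [0, 0, 0], 1],
    [[0, 0.04, 0], [0, 0, 0], 1],
    [[0, 0.04, 0], [0, 0, 0], 1],
    [[0, 0, 0], [0, 0, 0], 1]
  ]
}}

```text
clock: 11.05
tcp_pos: [0.6354, 0.1115, 0.1883]
tool_rot: [-0.0, 0.702, 0.712, 0.001]
ft_force: [0.2, 0.0, -1.2]
finger_gap: 1.004
```

```bash
python3 w.py w5 .655,.108,.042
```

```text
t 11.1 tcp [0.6356 0.109  0.1882] jaw yaw 0.8 z [ 0.001  0.    -1.   ] gap 87.0 F [ 0.1 -0.5 -0.1] j [0.05 0.31 1.53 0.   1.3  0.03]
.655,.108,.042 -> 346 235
```

View pics/w5.png

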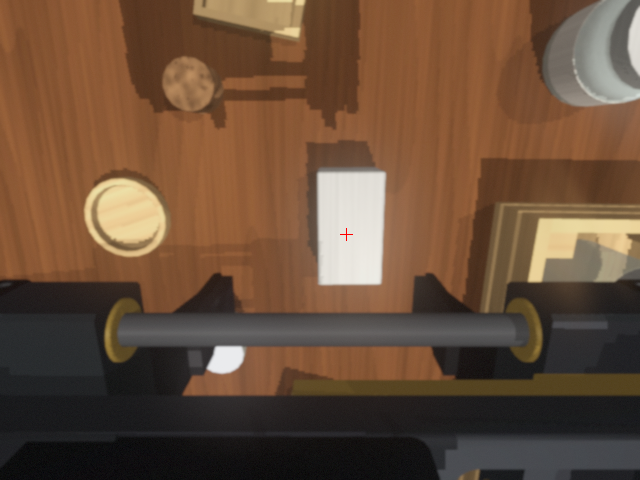

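The oblong tin's top spans (317,171)–(385,285), centred at (351,228) and parallel to the jaws.

```bash
python3 - <<'E'
from h import *
s=np.load("pics/w5.npz")
for u,v in((351,228),(318,172),(385,172),(319,284),(381.5,284)): print(ray(s,u,v,.042))
E
```

```text
[0.65850622 0.11370765 0.042     ]
[0.63108374 0.15837157 0.042     ]
[0.68341784 0.15919487 0.042     ]
[0.6330708  0.06418299 0.042     ]
[0.68625904 0.06500708 0.042     ]
```

>>> {"op": "play_rows", "data": {
  "series": [
    [[0.023, 0.003, 0], [0, 0, 0.5], 1],
    [[0, 0, -0.035], [0, 0, 0], 1],
    [[0, 0, -0.035], [0, 0, 0], 1],
    [[0, 0, -0.03], [0, 0, 0], 1],
    [[0, 0, 0], [0, 0, 0], 1]
  ]
}}

```text
clock: 11.6
tcp_pos: [0.6549, 0.1077, 0.0821]
tool_rot: [-0.003, 0.701, 0.713, -0.004]
ft_force: [-0.9, 0.0, -0.0]
finger_gap: 1.004
```

>>> {"op": "play_rows", "data": {
  "series": [
    [[0, 0, -0.02], [0, 0, 0], 1],
    [[0, 0, -0.02], [0, 0, 0], 1],
    [[0, 0, -0.01], [0, 0, 0], 1],
    [[0, 0, 0], [0, 0, 0], 1],
    [[0, 0, 0], [0, 0, 0], 1]
  ]
}}

```text
clock: 12.1
tcp_pos: [0.6596, 0.1091, 0.039]
tool_rot: [0.001, 0.701, 0.714, 0.001]
ft_force: [0.6, -0.1, -0.1]
finger_gap: 1.002
```

>>> {"op": "play_rows", "data": {
  "series": [
    [[0, 0.003, -0.001], [0, 0, 0], 1],
    [[0, 0, 0], [0, 0, 0], 0],
    [[0, 0, 0], [0, 0, 0], 0],
    [[0, 0, 0], [0, 0, 0], 0],
    [[0, 0, 0], [0, 0, 0], 0]
  ]
}}

```text
clock: 12.6
tcp_pos: [0.6588, 0.1124, 0.0367]
tool_rot: [0.0, 0.7, 0.714, 0.0]
ft_force: [0.8, 1.1, 0.1]
finger_gap: 0.721
```

>>> {"op": "play_rows", "data": {
  "series": [
    [[0, 0, 0], [0, 0, 0], 0],
    [[0, 0, 0], [0, 0, 0], 0],
    [[0, 0, 0], [0, 0, 0], 0]
  ]
}}

```text
clock: 12.9
tcp_pos: [0.6586, 0.1124, 0.0365]
tool_rot: [-0.0, 0.7, 0.714, -0.0]
ft_force: [-1.1, 0.5, 0.9]
finger_gap: 0.616
```

>>> {"op": "play_rows", "data": {
  "series": [
    [[0, 0, 0.012], [0, 0, 0], 0],
    [[0, 0, 0.014], [0, 0, 0], 0],
    [[0, 0, 0], [0, 0, 0], 0]
  ]
}}

```text
clock: 13.2
tcp_pos: [0.661, 0.1125, 0.066]
tool_rot: [0.002, 0.7, 0.714, 0.002]
ft_force: [1.7, -0.2, -1.1]
finger_gap: 0.617
```

>>> {"op": "play_rows", "data": {
  "series": [
    [[-0.0125, 0.035, 0], [0, 0, -2], 0],
    [[-0.0125, 0.035, 0], [0, 0, -3], 0],
    [[-0.0125, 0.035, 0], [0, 0, -3], 0],
    [[-0.0125, 0.035, 0], [0, 0, -3], 0],
    [[-0.0125, 0.035, 0], [0, 0, 0], 0]
  ]
}}

```text
clock: 13.7
tcp_pos: [0.5959, 0.2887, 0.063]
tool_rot: [0.0, 0.766, 0.643, 0.0]
ft_force: [1.2, -0.6, -1.5]
finger_gap: 0.618
```

>>> {"op": "play_rows", "data": {
  "series": [
    [[-0.0125, 0.035, 0], [0, 0, 0], 0],
    [[0, 0, 0], [0, 0, 0], 0],
    [[0, 0, 0], [0, 0, 0], 0],
    [[0, 0, 0], [0, 0, 0], 0]
  ]
}}

```text
clock: 14.1
tcp_pos: [0.5842, 0.3216, 0.0627]
tool_rot: [0.0, 0.766, 0.643, 0.0]
ft_force: [0.9, -0.6, -1.7]
finger_gap: 0.619
```

```bash
python3 w.py w6 .634,.38,.014 .612,.257,.014 .531,.272,.014 .552,.394,.014; python3 - <<'E'
from h import *
s=bot.snapshot("top"); f=s["frame"]; cv2.imwrite("pics/top1.png",f)
a=cv2.resize(f[170:340,310:420],(388,600),interpolation=cv2.INTER_CUBIC)
w=cv2.resize(cv2.imread("pics/w6.png")[:420],(412,270))
o=np.zeros((600,800,3),np.uint8); o[:,:388]=a; o[:270,388:]=w
b=bot.snapshot("side")["frame"][180:280,250:410]; o[290:290+250,390:790]=cv2.resize(b,(400,250),interpolation=cv2.INTER_CUBIC)
cv2.imwrite("pics/combo1.png",o)
E
```

```text
t 14.15 tcp [0.5843 0.3213 0.0626] jaw yaw -10.0 z [ 0. -0. -1.] gap 53.6 F [-0.3 -0.4 -2.1] j [ 0.38  0.49  1.54 -0.    1.11  0.56]
.634,.38,.014 -> 399 152
.612,.257,.014 -> 387 366
.531,.272,.014 -> 249 365
.552,.394,.014 -> 235 153
```

View pics/combo1.png

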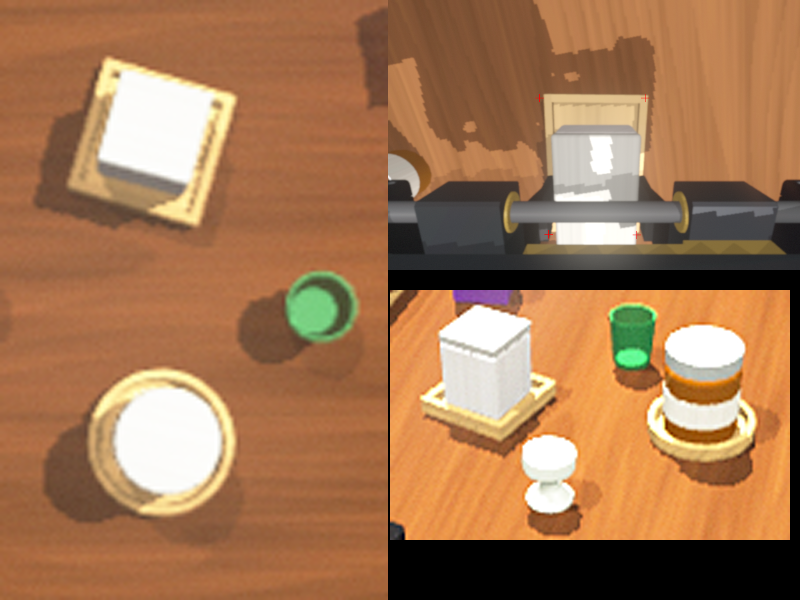

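View pics/w6.png

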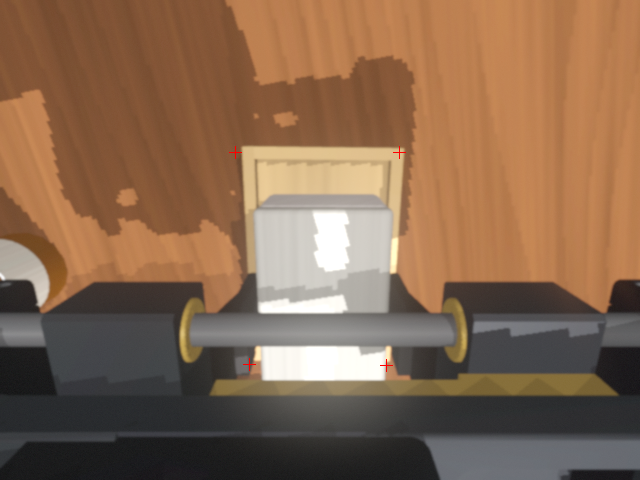

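The square tin and big jar stand upright inside their keepers, and the glass and egg cup are unmoved. For the oblong keeper, the far corners are at (243,147) and (405,147), and the held tin's top edge is at v=208 over u 256–391.

```bash
python3 - <<'E'
from h import *
s=np.load("pics/w6.npz")
a=ray(s,243,147,.014)[:2];b=ray(s,405,147,.014)[:2]; d=(b-a)/np.linalg.norm(b-a); n=np.array([d[1],-d[0]])
print(np.linalg.norm(b-a),np.degrees(np.arctan2(*d[::-1])),"centre",(a+b)/2+.062*n)
for z,l,r,v in((.0261,263,380,196),(.0681,256,391,208)):
    p,q=ray(s,l,v,z)[:2],ray(s,r,v,z)[:2]; print("tin",np.linalg.norm(p-q),(p+q)/2+.048*n)
E
```

```text
0.08182205903977001 -9.901415628128348 centre [0.58611708 0.32798278]
tin 0.05733992586967015 [0.58334929 0.3193815 ]
tin 0.050869763707332 [0.58462954 0.32144343]
```

>>> {"op": "play_rows", "data": {
  "series": [
    [[0.002, 0.007, 0], [0, 0, 0], 0],
    [[0, 0, -0.008], [0, 0, 0], 0],
    [[0, 0, -0.008], [0, 0, 0], 0],
    [[0, 0, -0.005], [0, 0, 0], 0],
    [[0, 0, 0], [0, 0, 0], 0]
  ]
}}

```text
clock: 14.75
tcp_pos: [0.5855, 0.3292, 0.0422]
tool_rot: [-0.0, 0.766, 0.643, -0.001]
ft_force: [-3.5, -3.3, 7.4]
finger_gap: 0.615
```

>>> {"op": "play_rows", "data": {
  "series": [
    [[0, 0, 0], [0, 0, 0], 0],
    [[0, 0, 0], [0, 0, 0], 0]
  ]
}}

```text
clock: 14.95
tcp_pos: [0.5855, 0.3292, 0.0422]
tool_rot: [-0.0, 0.766, 0.643, -0.001]
ft_force: [-3.2, -1.5, 7.8]
finger_gap: 0.617
```

>>> {"op": "play_rows", "data": {
  "series": [
    [[0, 0, 0], [0, 0, 0], 1],
    [[0, 0, 0], [0, 0, 0], 1],
    [[0, 0, 0], [0, 0, 0], 1],
    [[0, 0, 0], [0, 0, 0], 1],
    [[0, 0, 0.01], [0, 0, 0], 1]
  ]
}}

```text
clock: 15.45
tcp_pos: [0.5844, 0.3288, 0.0499]
tool_rot: [-0.001, 0.766, 0.643, -0.002]
ft_force: [-0.8, -0.5, -1.3]
finger_gap: 0.959
```

>>> {"op": "play_rows", "data": {
  "series": [
    [[0, 0, 0.03], [0, 0, 0], 1],
    [[0, 0, 0.04], [0, 0, 0], 1],
    [[0, 0, 0.04], [0, 0, 0], 1],
    [[-0.02, 0, 0.03], [0, 0, 0], 1],
    [[-0.03, 0, 0], [0, 0, 0], 1]
  ]
}}

```text
clock: 15.95
tcp_pos: [0.5396, 0.3306, 0.1991]
tool_rot: [0.002, 0.766, 0.643, 0.006]
ft_force: [-0.1, 0.9, 0.5]
finger_gap: 0.999
```

>>> {"op": "play_rows", "data": {
  "series": [
    [[-0.035, 0, 0], [0, 0, 0], 1],
    [[-0.035, 0, 0], [0, 0, 0], 1],
    [[-0.03, 0, 0], [0, 0, 0], 1],
    [[-0.02, 0, 0], [0, 0, 0], 1],
    [[0, 0, 0], [0, 0, 0], 1]
  ]
}}

```text
clock: 16.45
tcp_pos: [0.4137, 0.3297, 0.1923]
tool_rot: [-0.0, 0.765, 0.644, 0.0]
ft_force: [0.2, 0.5, -0.1]
finger_gap: 0.997
```

```bash
python3 w.py w7 .413,.348,.078; python3 - <<'E'
from h import *
s=bot.snapshot("top");f=s["frame"]; cv2.imwrite("pics/top2.png",f)
o=np.zeros((480,800,3),np.uint8); o[:,:480]=cv2.imread("pics/w7.png")[:,80:560]
o[:300,480:]=cv2.resize(f[190:280,105:201],(320,300),interpolation=cv2.INTER_CUBIC)
cv2.imwrite("pics/combo2.png",o)
E
```

```text
t 16.5 tcp [0.4153 0.3297 0.1925] jaw yaw -9.8 z [ 0.001  0.001 -1.   ] gap 87.0 F [ 0.9 -0.   0.4] j [ 0.52  0.04  1.83 -0.    1.27  0.69]
.413,.348,.078 -> 317 217
```

View pics/combo2.png

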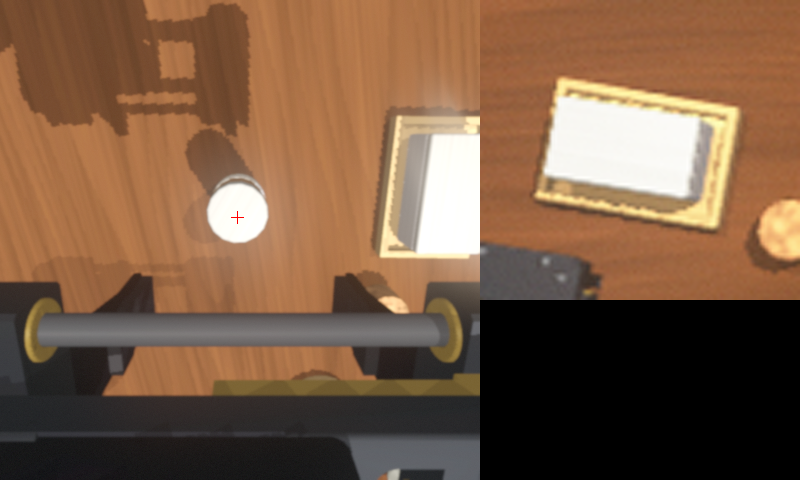

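The oblong tin lies in its keeper. The slim jar's lid is at (318,212), against a predicted (317,217), so the jar is at about (0.414,0.3515).

>>> {"op": "play_rows", "data": {
  "series": [
    [[-0.001, 0.022, 0], [0, 0, 0], 1],
    [[0, 0, -0.035], [0, 0, 0], 1],
    [[0, 0, -0.035], [0, 0, 0], 1],
    [[0, 0, -0.025], [0, 0, 0], 1],
    [[0, 0, 0], [0, 0, 0], 1]
  ]
}}

```text
clock: 17.05
tcp_pos: [0.4133, 0.3496, 0.0925]
tool_rot: [-0.0, 0.766, 0.643, -0.004]
ft_force: [-1.0, 0.5, -0.2]
finger_gap: 0.999
```

>>> {"op": "play_rows", "data": {
  "series": [
    [[0, 0, 0], [0, 0, 0], 1],
    [[0, 0, -0.02], [0, 0, 0], 1],
    [[0, 0, -0.02], [0, 0, 0], 1],
    [[0, 0, -0.01], [0, 0, 0], 1],
    [[0, 0, 0], [0, 0, 0], 1]
  ]
}}

```text
clock: 17.55
tcp_pos: [0.415, 0.3513, 0.0466]
tool_rot: [-0.0, 0.766, 0.643, -0.0]
ft_force: [0.3, 0.5, 0.2]
finger_gap: 1.002
```

>>> {"op": "play_rows", "data": {
  "series": [
    [[0, 0, 0], [0, 0, 0], 1],
    [[0, 0, 0], [0, 0, 0], 1]
  ]
}}

```text
clock: 17.75
tcp_pos: [0.4159, 0.352, 0.0481]
tool_rot: [0.0, 0.766, 0.643, 0.001]
ft_force: [-0.1, -0.3, -0.2]
finger_gap: 0.998
```

>>> {"op": "play_rows", "data": {
  "series": [
    [[0, 0, -0.001], [0, 0, 0], 0],
    [[0, 0, 0], [0, 0, 0], 0],
    [[0, 0, 0], [0, 0, 0], 0],
    [[0, 0, 0], [0, 0, 0], 0],
    [[0, 0, 0], [0, 0, 0], 0]
  ]
}}

```text
clock: 18.25
tcp_pos: [0.4147, 0.3514, 0.0455]
tool_rot: [-0.0, 0.766, 0.643, -0.0]
ft_force: [0.1, 0.2, 0.1]
finger_gap: 0.628
```

>>> {"op": "play_rows", "data": {
  "series": [
    [[0, 0, 0], [0, 0, 0], 0],
    [[0, 0, 0], [0, 0, 0], 0],
    [[0, 0, 0], [0, 0, 0], 0],
    [[0, 0, 0], [0, 0, 0], 0],
    [[0, 0, 0], [0, 0, 0], 0]
  ]
}}

```text
clock: 18.75
tcp_pos: [0.4147, 0.3514, 0.0455]
tool_rot: [-0.0, 0.766, 0.643, -0.0]
ft_force: [-0.6, -0.1, 0.6]
finger_gap: 0.499
```

>>> {"op": "play_rows", "data": {
  "series": [
    [[0, 0, 0.012], [0, 0, 0], 0],
    [[0, 0, 0.014], [0, 0, 0], 0],
    [[0, 0, 0], [0, 0, 0], 0],
    [[0, 0, 0], [0, 0, 0], 0]
  ]
}}

```text
clock: 19.15
tcp_pos: [0.4155, 0.3518, 0.0727]
tool_rot: [0.0, 0.766, 0.643, 0.001]
ft_force: [-0.4, 0.6, -1.7]
finger_gap: 0.5
```

>>> {"op": "play_rows", "data": {
  "series": [
    [[0.006, -0.03, 0], [0, 0, 0], 0],
    [[0.006, -0.035, 0], [0, 0, 0], 0],
    [[0.006, -0.035, 0], [0, 0, 0], 0],
    [[0.006, -0.035, 0], [0, 0, 0], 0],
    [[0.006, -0.035, 0], [0, 0, 0], 0]
  ]
}}

```text
clock: 19.65
tcp_pos: [0.4445, 0.18, 0.0713]
tool_rot: [-0.0, 0.765, 0.643, -0.0]
ft_force: [1.0, 0.9, -0.4]
finger_gap: 0.495
```

>>> {"op": "play_rows", "data": {
  "series": [
    [[0.007, -0.035, 0], [0, 0, 0], 0],
    [[0.006, -0.036, 0], [0, 0, 0], 0],
    [[0, 0, 0], [0, 0, 0], 0],
    [[0, 0, 0], [0, 0, 0], 0],
    [[0, 0, 0], [0, 0, 0], 0]
  ]
}}

```text
clock: 20.15
tcp_pos: [0.4574, 0.111, 0.0713]
tool_rot: [-0.0, 0.766, 0.643, -0.0]
ft_force: [0.6, -0.4, -0.9]
finger_gap: 0.501
```

```bash
python3 w.py w8 .458,.110,.014
```

```text
t 20.2 tcp [0.4574 0.1113 0.0714] jaw yaw -9.9 z [-0.  0. -1.] gap 44.0 F [ 0.3  0.4 -1.8] j [0.07 0.06 2.06 0.   1.02 0.24]
.458,.110,.014 -> 324 270
```

View pics/w8.png

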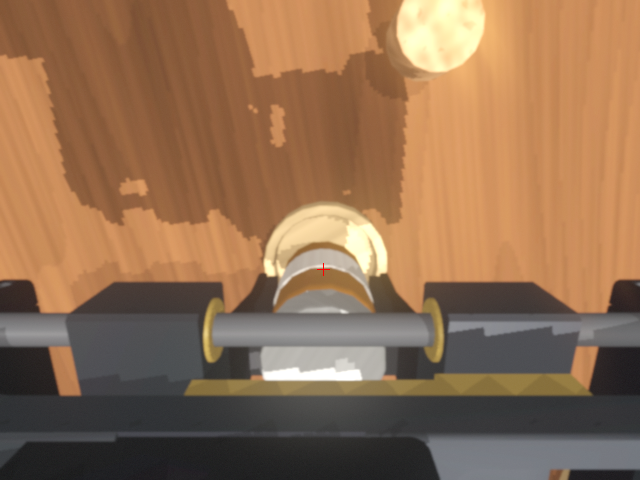

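The keeper's rim spans u 264–388 with its far edge at v=202, and the jar's foot is at v≈243.

```bash
python3 - <<'E'
from h import *
s=np.load("pics/w8.npz"); p=np.array([.171,.985])
print("keeper",ray(s,326,202,.014)[:2]-.036*p, "jar",ray(s,322,243,.0259)[:2]-.022*p, ray(s,264,260,.014)-ray(s,388,260,.014))
E
```

```text
keeper [0.45981538 0.11362637] jar [0.4566376  0.10809014] [-0.07030402  0.01221488  0.        ]
```

>>> {"op": "play_rows", "data": {
  "series": [
    [[0.002, 0.003, 0], [0, 0, 0], 0],
    [[0, 0, -0.008], [0, 0, 0], 0],
    [[0, 0, -0.008], [0, 0, 0], 0],
    [[0, 0, -0.005], [0, 0, 0], 0],
    [[0, 0, 0], [0, 0, 0], 0]
  ]
}}

```text
clock: 20.7
tcp_pos: [0.4592, 0.1135, 0.0497]
tool_rot: [-0.0, 0.765, 0.643, -0.001]
ft_force: [-0.7, -0.5, -1.5]
finger_gap: 0.496
```

>>> {"op": "play_rows", "data": {
  "series": [
    [[0, 0, 0], [0, 0, 0], 0],
    [[0, 0, 0], [0, 0, 0], 0]
  ]
}}

```text
clock: 20.9
tcp_pos: [0.4596, 0.1133, 0.0502]
tool_rot: [-0.0, 0.766, 0.643, -0.0]
ft_force: [-0.1, -0.1, -1.1]
finger_gap: 0.499
```

Touching or within 1 mm. I lower 1 mm, release slowly and rise clear.

>>> {"op": "play_rows", "data": {
  "series": [
    [[0, 0, -0.001], [0, 0, 0], 0],
    [[0, 0, 0], [0, 0, 0], 0],
    [[0, 0, 0], [0, 0, 0], 0.7],
    [[0, 0, 0], [0, 0, 0], 1],
    [[0, 0, 0], [0, 0, 0], 1]
  ]
}}

```text
clock: 21.4
tcp_pos: [0.46, 0.1134, 0.0498]
tool_rot: [0.0, 0.766, 0.643, 0.0]
ft_force: [-0.1, -0.2, -0.2]
finger_gap: 0.688
```

>>> {"op": "play_rows", "data": {
  "series": [
    [[0, 0, 0], [0, 0, 0], 1],
    [[0, 0, 0], [0, 0, 0], 1],
    [[0, 0, 0.01], [0, 0, 0], 1],
    [[0, 0, 0.03], [0, 0, 0], 1],
    [[0, 0, 0.04], [0, 0, 0], 1]
  ]
}}

```text
clock: 21.9
tcp_pos: [0.458, 0.1132, 0.1292]
tool_rot: [-0.001, 0.766, 0.643, -0.002]
ft_force: [0.9, -1.3, 0.6]
finger_gap: 0.991
```

>>> {"op": "play_rows", "data": {
  "series": [
    [[0, 0, 0.04], [0, 0, 0], 1],
    [[0, 0, 0.03], [0, 0, 0], 1],
    [[0, 0.03, 0.02], [0, 0, 0], 1],
    [[-0.01, 0.04, 0], [0, 0, 0], 1],
    [[-0.01, 0.04, 0], [0, 0, 0], 1]
  ]
}}

```text
clock: 22.4
tcp_pos: [0.4404, 0.2245, 0.2218]
tool_rot: [0.001, 0.766, 0.643, 0.002]
ft_force: [0.3, 0.9, -0.2]
finger_gap: 0.999
```

>>> {"op": "play_rows", "data": {
  "series": [
    [[-0.01, 0.04, 0], [0, 0, 0], 1],
    [[-0.01, 0.04, 0], [0, 0, 0], 1],
    [[-0.01, 0.04, 0], [0, 0, 0], 1],
    [[0, 0.04, 0], [0, 0, 0], 1],
    [[0, 0, 0], [0, 0, 0], 1]
  ]
}}

```text
clock: 22.9
tcp_pos: [0.4088, 0.3874, 0.2203]
tool_rot: [-0.001, 0.764, 0.645, 0.001]
ft_force: [-0.3, -0.9, -0.1]
finger_gap: 1.0
```

```bash
python3 - <<'E'
from h import *
st()
f=bot.snapshot("top")["frame"]; g=bot.snapshot("side")["frame"]; cv2.imwrite("pics/top3.png",f); cv2.imwrite("pics/side3.png",g)
o=np.zeros((600,800,3),np.uint8)
o[:300]=cv2.resize(f[170:330,110:430],(800,400),interpolation=cv2.INTER_CUBIC)[50-50:300]
o[300:]=cv2.resize(g[180:450,150:430],(800,771),interpolation=cv2.INTER_CUBIC)[0:300] 
cv2.imwrite("pics/fin_top.png",cv2.resize(f[170:330,110:430],(800,400),interpolation=cv2.INTER_CUBIC))
cv2.imwrite("pics/fin_side.png",cv2.resize(g[180:450,150:430],(622,600),interpolation=cv2.INTER_CUBIC))
E
```

```text
t 22.9 tcp [0.4088 0.3874 0.2203] jaw yaw -9.7 z [ 0.     0.002 -1.   ] gap 87.0 F [-0.3 -0.9 -0.1] j [0.62 0.09 1.72 0.   1.33 0.79]
```

View pics/fin_top.png

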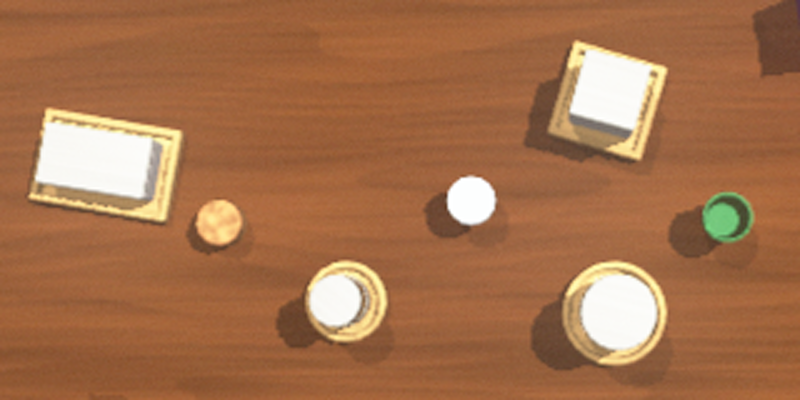

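View pics/fin_side.png

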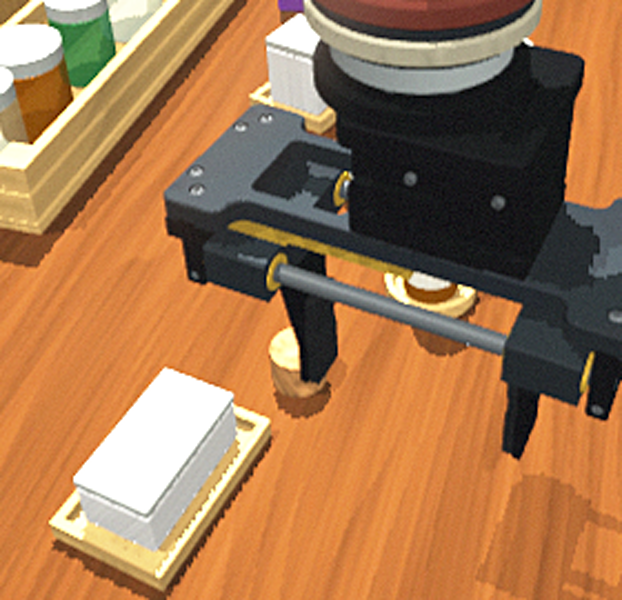

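Both views show all four upright in their own keepers, with the glass and egg cup unmoved. One numeric check from the top picture before I hand in.

```bash
python3 - <<'E'
from h import *
s=bot.snapshot("top")
K=dict(obl=(.5837,.3255),slim=(.4582,.1102),sq=(.634,-.1253),big=(.4448,-.1277))
P=dict(obl=(95.5,159,.046),slim=(335.5,300,.082),sq=(610.5,90,.076),big=(619,312,.084),glass=(727,217,.05),egg=(471,201,.046))
for k,(a,b,z) in P.items():
    p=ray(s,110+a/2.5,170+b/2.5,z)[:2]; print(k,p.round(4), (p-K[k]).round(4) if k in K else "")
st()
E
```

```text
obl [0.5851 0.325 ] [ 0.0014 -0.0005]
slim [0.4588 0.1093] [ 0.0006 -0.0009]
sq [ 0.6345 -0.1261] [ 0.0005 -0.0008]
big [ 0.4456 -0.1296] [ 0.0008 -0.0019]
glass [ 0.5259 -0.2258] 
egg [ 0.5433 -0.0042] 
t 23.05 tcp [0.4096 0.3831 0.2197] jaw yaw -9.9 z [-0.    -0.001 -1.   ] gap 87.0 F [-0.8 -0.2 -0.3] j [ 0.61  0.09  1.72 -0.    1.33  0.78]
```

```bash
python3 -c "
from cell import bot
print(bot.hand_in())"
```

```text
the job is handed in; nothing more can be done
None
```

I put all four containers back in their own keeper trays and handed the job in at about 23 s. No verdict was reported.

- **Placing:** the last top-camera check put each container within about 2 mm of its keeper's centre (limit 15 mm). In the pictures all four stand upright inside the rims. The gripper was clear of everything and open, about 0.22 m up.
- **Glass and egg cup:** both measured within 1 mm of where they started. The purple look-alikes were not touched.
- **Off plan:**
  - The first fast descent went about 8 mm off sideways, so the big jar sat about 7 mm off-centre in the jaws; I corrected for that before setting it down.
  - The square tin was pressed onto its keeper floor with about 20 N.
  - After the last release, the final side view had the arm hiding the slim jar's lid and the big jar, so the slim jar's uprightness was seen only from the top camera. The big jar had shown upright in an earlier side view.

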